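Click the magnifier onto its stand

TASK

Pick up the desk magnifier from the mat and push its tube down over the stub of the round stand, so that the tube presses the spring button in, until the tube sits fully home on the stand's shoulder; then turn it until the button pops out through the hole in the tube below the lens arm. Do it gently, never forcing the tube against the stand or the button, and leave the things around it where they are. Let go of the magnifier at the end.

Things in the scene. Friction and masses are not known exactly. Their poses are not given: they have to be found in the camera images.
- mag_centre (a point): Desk magnifier, chrome, about 0.26 kg, loose, standing upright on the grey mat (3 mm thick): a vertical round tube, a square head on top and a flat round lens on a short arm. 95 mm high. This point lies on the tube's axis, half-way up (47.5 mm above the foot). z is up along the tube, x points from the tube to the lens; all mag_ points have these axes.
- mag_head (a point): Centre of the magnifier's square head, the place to grip: 30 x 30 x 35 mm, from 60 to 95 mm above the foot; this point is 77.5 mm above the foot on the tube's axis. The 8 mm thick lens arm leaves on its +x face, so grip the two faces that look along +y and -y.
- mag_foot (a point): Centre of the foot, the open lower end of the tube. Tube: 34 mm outside; bore 26 mm in diameter, 60 mm deep; over the lowest 14 mm the mouth flares to 39 mm bore, 46 mm outside, and presses the button in as it slides over it.
- mag_hole (a point): The only hole in the tube wall, 8 mm wide and 11 mm high; its centre is 28 mm above the foot, on the lens side (+x), 17 mm from the axis.
- mag_lens (a point): Centre of the level lens: 76 mm in diameter, 9 mm thick, 75 mm from the tube's axis along +x, 85 mm above the foot.
- shoulder (a point): Centre of the flat top of the stand's shoulder, where the tube's foot comes to rest: 50 mm in diameter, 30 mm above the table. z is up. The button above it points somewhere within 0.75 rad (43 degrees) either side of this frame's +x; its direction is NOT measured: it must be seen or felt for.
- stub_top (a point): Top centre of the stand's upright round stub: 24 mm in diameter, 48 mm high above the shoulder, edge rounded. It does not turn. The spring button sticks out 5.3 mm sideways from it, 28 mm above the shoulder (so opposite the hole's height when the tube is home); it is 7 mm thick with a round end.
- button (a joint): How far the spring button is pressed in, m: 0 fully out, 0.0053 flush with the stub, 0.0065 stop. Spring 2.8 N at 0, 5.7 N at flush. Pushing the tube over it takes some 5 to 20 N; in the plain bore it stays pressed 0.0025 to 0.0055; at the hole it springs back to 0 and then blocks turning and lifting, with about 0.07 rad of play either way.
- magnifier: The magnifier as a whole; origin at its foot, as mag_foot.
- stand: The stand as a whole, chrome, fixed: round foot 100 mm in diameter and 12 mm high, with shoulder, stub and button on it; origin under the round foot, on the table.
- pot_a_mid (a point): Small paint pot between mat and stand, 32 mm in diameter, 36 mm high, loose; its centre. Leave alone.
- pot_b_mid (a point): Another such pot on the white cutting tile (5 mm thick) behind; its centre. Leave alone.
- jar_mid (a point): Lidded glass jar, 68 mm in diameter, 70 mm high, loose, behind; its centre. Leave alone.
- cup_mid (a point): Small lidded pot, 28 mm in diameter, 24 mm high, loose, on the mat's near edge; its centre. Leave alone.
- scraper_mid (a point): Scraper with a wooden grip lying behind the mat, 145 mm long, 12 mm high, loose; a point near its middle. Leave alone.

How it is judged:
By the outcome, as a careful person would: the job done as asked, in the order asked, and still so for the second after the job is handed in, with the robot touching nothing.
It also fails if it takes over 72 s, if anything falls off the work surface, if the arm or the gripper's body presses on something with over 40 N, if the wrist force passes 120 N, or if a joint passes its speed limit or range.

ROBOT

A 6-joint arm with a two-finger parallel gripper is mounted at the origin on the work surface. World frame = base frame: x ahead of the robot, y to its left, z up, the work surface at z = 0. Lengths are in m, angles in degrees, forces in N, time in s.
With the tool pointing down it reaches from about 0.3 to 0.75 m from the base axis. Payload 8.5 kg.
Tool frame: the origin (TCP) lies on the centre line of the jaws, within the pads' length; the fingertips stand 17 mm ahead of it and the grasp point (between the pads) lies 2 mm behind it; z points along the fingers, y is the direction in which the jaws open and shut (so a half turn about z gives the same grasp; the last joint's range is limited). The gripper opens to 85 mm and grips with 20 to 120 N. Pads are 22 mm wide; open, the fingers measure 114 mm over their backs; the gripper's body (76 mm by 85 mm) begins 54 mm behind the grasp point. The pads swing forward as they close: fully open they stand 13 mm farther back than shut.
Start: joints at [64.269, 21.807, 74.336, -0, 83.858, -12.336], TCP at [0.127, 0.535, 0.248] pointing down, gripper open.
Joint ranges: [-178.18, 178.18], [-50.72, 133.34], [12.68, 142.11], [-81.47, 261.47], [9.98, 163.14], [-165.26, 165.26]. Speed limits (degrees/s): [136.94, 136.94, 180, 180, 180, 180].

INTERFACE

Orientations are given as a 3x3 rotation matrix whose columns are the frame's x, y, z axes.
In Python, from rig import env, imaging, close_job gives the robot as it stands.
- The arm moves only by the tool step_arm, never from a script. Its argument "steps" is one flat list of numbers, 7 for each row, row after row: the opening, from 0 (shut) to 1 (fully open), then the shift along the tool's x, y, z as a fraction of full scale, then the turn, a rotation vector about the tool's x, y, z as a fraction of full scale. A call has 1 to 10 rows; each row is the pose to reach, as a shift and turn from the pose commanded when the call began, along the tool's axes at that moment; what a row does not reach only later rows make up. Full scale, the value 1, is 0.3 m for a shift and 45 degrees for a turn. A row lasts 1/10 s, in which the tool goes at most 50 mm and 8.59 degrees, less where a joint would pass 70% of its speed; a pose out of reach is approached as far as the arm can. A call with a number of a shift or a turn outside -1 to 1 is refused whole. A call with a gripper value outside its range is refused whole. The fingers move at their own pace and stop on an object; "grip_force" is the grip in N (left out, the last holds). Time passes only in rows, so rows that repeat a pose let the fingers close. It gives the time, the measured TCP pose, the force and the opening at its end, in the units of the state.
- env.observe(): the state, without advancing time (a new reading comes with each control period).
- imaging.get_image(name): name is "scene" or "top" or "wrist"; returns (picture, depth): 384x512x3 uint8, blue, green, red; 384x512 float32, m along the optical axis (not along the pixel's ray), 0 where there is no reading.
- imaging.get_calibration(name): a dict with "camera_matrix" (3x3 intrinsics, pixels), "world_from_camera" (4x4, takes a point from camera to world coordinates). Camera axes: x right, y down, z forward; pixel columns grow to the right and rows downward; lengths in m; the calibration is good to about 2 mm. A picture is of the moment at which its call begins: read the wrist's pose just before it. get_calibration takes no time and is no camera call; for the wrist camera it gives the pose at the moment of the call.
- close_job(): hands the job in, once; it reports no verdict.
Trained networks look in the newest picture that a camera, given by its name, has taken for a name from the list of things; names that differ only in an ending like _2 or _b are one class to them, and where a whole thing is asked for, a point or a joint stands for the part that bears it (a point fixed in the world has none). Each returns a list of dicts, best first, with "score" (0 to 1); they miss things now and then, are a little off and sometimes report something else, mostly with a low value. They report only what shows in the picture. A call takes as long as a camera call.
- imaging.spot_in(camera, target): "pixel" ([column, row] in pixels, amid what is visible of it).
- imaging.regions_of(camera, target): "mask" (384x512 bool, what is visible of it) and "pixel" ([column, row] in pixels, amid what is visible of it).
- imaging.pinpoint(camera, target): "pixel" ([column, row] in pixels: a listed point, or the origin of a listed thing).
The state is a dict: "time_s": time; "q": joint angles; "qvel": joint speeds; "joint_efforts": joint torques, N m; "position": TCP position; "tool_rot": TCP orientation; "ft_force": force on the tool from outside, world axes, zero at the start; "wrist_torque": the same for the moment, N m; "grip_width": finger opening in m.
Only numpy, scipy, OpenCV 4.12 (cv2) and the standard library are available. Lean on these libraries where they do the work, as an engineer would, in place of code of your own. Each camera call takes 0.05 s, during which the arm holds its last target.

## Working session

There is one attempt and no reset: what is moved stays moved. The work goes in short steps, Python scripts to look and compute and a tool call to move; the robot and the scene stay as the last step left them, time stands still between calls to the robot, and variables do not carry over. Pictures are saved under pics/ and viewed, and the job is handed in when it is done.

Besides the shell and the picture viewer there is one more tool, called in YAML: its name, and indented under it one key for each argument. step_arm: Moves the arm, as the interface text tells. Shift numbers are shares of 0.3 m and turn numbers shares of 45 degrees, none past 1 either way. Its arguments: {"type":"object","properties":{"steps":{"type":"array","items":{"type":"number"}},"grip_force":{"type":"number"}},"required":["steps"]}

```bash
ls; mkdir -p pics; cat > h.py <<'E'
import numpy as np, cv2
from rig import env, imaging, close_job
def w2p(cal,P):
    T=np.linalg.inv(np.array(cal["world_from_camera"]));K=np.array(cal["camera_matrix"])
    p=T[:3,:3]@np.array(P)+T[:3,3];q=K@p;return q[:2]/q[2]
def p2w(cal,u,v,d):
    K=np.array(cal["camera_matrix"]);T=np.array(cal["world_from_camera"])
    c=np.array([(u-K[0,2])/K[0,0]*d,(v-K[1,2])/K[1,1]*d,d]);return T[:3,:3]@c+T[:3,3]
def ray_z(cal,u,v,z):
    a=p2w(cal,u,v,0);b=p2w(cal,u,v,1);t=(z-a[2])/(b[2]-a[2]);return a+t*(b-a)
E
python3 - <<'E'
from h import *
np.set_printoptions(precision=4,suppress=True)
print(env.observe())
for c in ["scene","top","wrist"]:
    cal=imaging.get_calibration(c);im,d=imaging.get_image(c)
    cv2.imwrite(f"pics/{c}0.png",im);np.save(f"{c}0.npy",d);print(c,cal)
    for t in ["mag_head","mag_lens","mag_foot","shoulder","stub_top","button","pot_a_mid"]:
        try:
            r=imaging.pinpoint(c,t);print(t,[(np.round(x["pixel"],1),round(x["score"],2)) for x in r[:2]])
        except Exception as e: print(t,e)
E
```

```text
pics
{'time_s': 0.0, 'q': array([ 64.2692,  21.8409,  74.3838,   0.0011,  83.8583, -12.3346]), 'qvel': array([ 0.0207, -0.0171, -0.0012,  0.0659, -0.0184, -0.1038]), 'joint_efforts': array([ -0.0003, -44.8464, -23.1276,  -0.0003,   0.0048,   0.    ]), 'position': array([0.1273, 0.5348, 0.2477]), 'tool_rot': array([[-0.9728,  0.2317, -0.0006],
       [ 0.2317,  0.9728, -0.0013],
       [ 0.0003, -0.0014, -1.    ]]), 'ft_force': array([-0.6367,  0.3807,  0.4896]), 'wrist_torque': array([0.0165, 0.0142, 0.0039]), 'grip_width': 0.08551499014439864}
scene {'camera_matrix': array([[369.0296,   0.    , 256.2059],
       [  0.    , 369.0296, 185.8202],
       [  0.    ,   0.    ,   1.    ]]), 'world_from_camera': array([[ 0.8751,  0.3456, -0.3388,  0.8386],
       [ 0.484 , -0.6219,  0.6156, -0.4108],
       [ 0.0021, -0.7027, -0.7115,  0.6158],
       [ 0.    ,  0.    ,  0.    ,  1.    ]])}
mag_head [(array([163. , 242.8]), 0.6), (array([169.5, 264.3]), 0.43)]
mag_lens [(array([203.6, 233.5]), 0.64)]
mag_foot [(array([169.6, 266. ]), 0.96), (array([202.9, 232. ]), 0.25)]
shoulder [(array([2
[... 982 characters left out ...]
pot_b_mid, scraper_mid, shoulder, stand, stub_top
pot_a_mid [(array([271.7, 180.2]), 0.55), (array([201.5, 197.8]), 0.41)]
wrist {'camera_matrix': array([[272.7285,   0.    , 256.8591],
       [  0.    , 272.7285, 193.8422],
       [  0.    ,   0.    ,   1.    ]]), 'world_from_camera': array([[ 0.2323,  0.9311,  0.2813,  0.0562],
       [ 0.9726, -0.2225, -0.0668,  0.5523],
       [ 0.0004,  0.2892, -0.9573,  0.3747],
       [ 0.    ,  0.    ,  0.    ,  1.    ]])}
mag_head []
mag_lens []
mag_foot []
shoulder []
stub_top []
button it knows: cup_mid, jar_mid, mag_centre, mag_foot, mag_head, mag_hole, mag_lens, magnifier, pot_a_mid, pot_b_mid, scraper_mid, shoulder, stand, stub_top
pot_a_mid []
```

View pics/scene0.png

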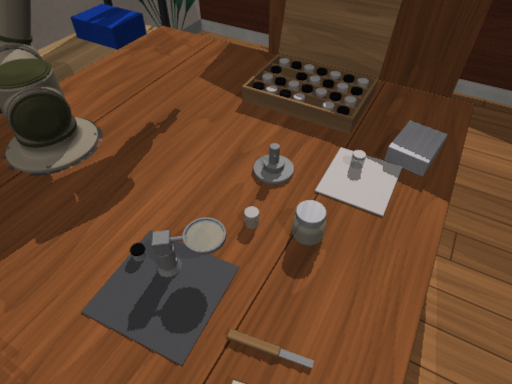

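View pics/top0.png

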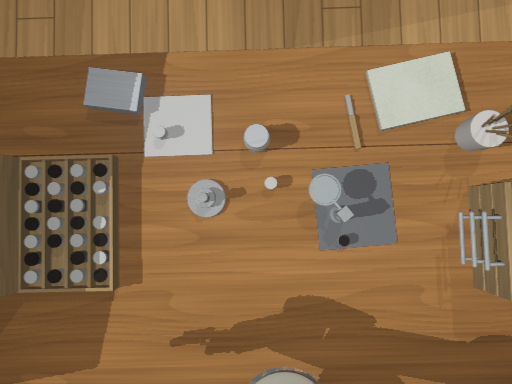

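```bash
python3 - <<'E'
import cv2
im=cv2.imread("pics/scene0.png")
a=cv2.resize(im[110:230,210:340],None,fx=5,fy=5,interpolation=cv2.INTER_CUBIC)
cv2.imwrite("pics/s_stand.png",a)
a=cv2.resize(im[190:300,120:260],None,fx=5,fy=5,interpolation=cv2.INTER_CUBIC)
cv2.imwrite("pics/s_mag.png",a)
im=cv2.imread("pics/top0.png")
a=cv2.resize(im[140:260,160:380],None,fx=3.6,fy=3.6,interpolation=cv2.INTER_CUBIC)
cv2.imwrite("pics/t_z.png",a)
E
```

```text
(no output)
```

View pics/s_stand.png

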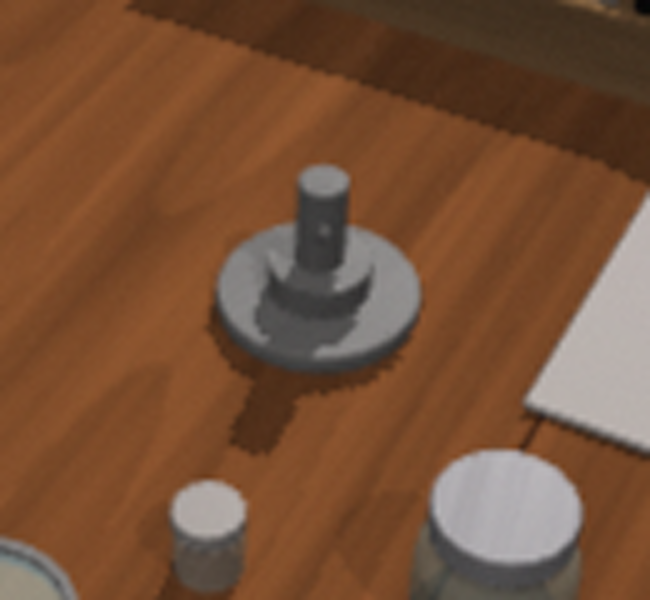

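View pics/t_z.png

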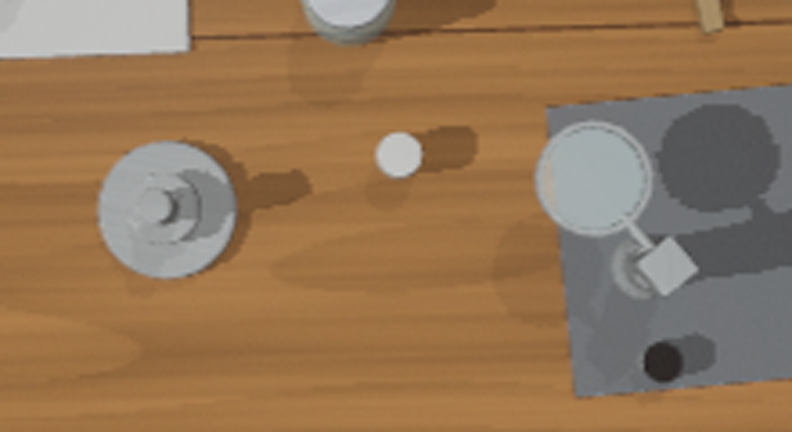

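View pics/s_mag.png

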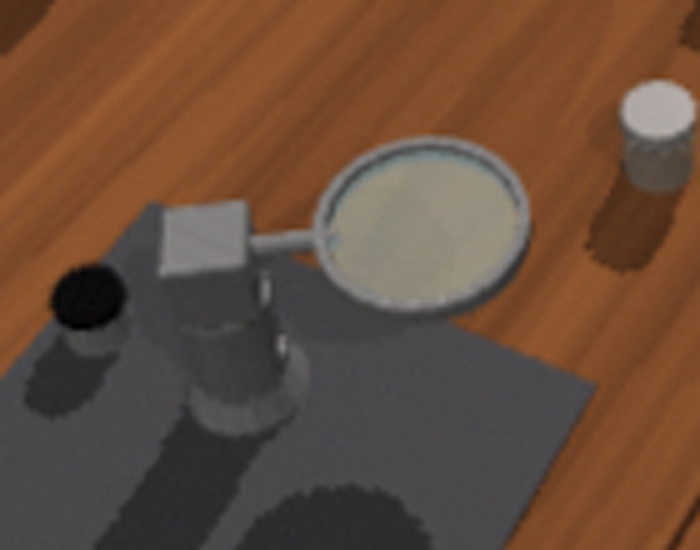

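```bash
cat > m.py <<'E'
from h import *
np.set_printoptions(precision=4,suppress=True)
ct=imaging.get_calibration("top");cs=imaging.get_calibration("scene")
def tri(ps,pt):
    A=[];b=[]
    M=np.zeros((3,3));v=np.zeros(3)
    for cal,p in((cs,ps),(ct,pt)):
        o=p2w(cal,*p,0);d=p2w(cal,*p,1)-o;d/=np.linalg.norm(d);Q=np.eye(3)-np.outer(d,d);M+=Q;v+=Q@o
    return np.linalg.solve(M,v)
E
python3 - <<'E'
from m import *
print("head nn",tri((163,242.8),(342.8,216.3)), ray_z(ct,342.8,216.3,.0805),ray_z(cs,163,242.8,.0805))
# head top centre: scene zoom (205,238)->/5+(120,190); top zoom (667,266)/3.6+(160,140)
a=(205/5+120,238/5+190);b=(667/3.6+160,266/3.6+140)
print("headtop",tri(a,b),ray_z(ct,*b,.098),ray_z(cs,*a,.098))
a=(203.6,233.5);b=(320.6,191.7);print("lens nn",tri(a,b),ray_z(ct,*b,.088),ray_z(cs,*a,.088))
a=(423/5+120,226/5+190);b=(595/3.6+160,179/3.6+140);print("lens eye",ray_z(ct,*b,.0925),ray_z(cs,*a,.0925))
a=(324/5+210,180/5+110);b=(160/3.6+160,207/3.6+140);print("stub eye",tri(a,b),ray_z(ct,*b,.078),ray_z(cs,*a,.078))
print("stub nn",ray_z(ct,198.4,198.4,.078),ray_z(cs,275,145,.078))
print("shoulder nn",ray_z(ct,203.6,201.6,.03),ray_z(cs,273,161.2,.03))
a=(167,208);b=(167/3.6+160,209/3.6+140);print("foot disc", ray_z(ct,*b,.012))
a=(319/5+210,293/5+110);print(ray_z(cs,*a,.012))
print("pot", ray_z(ct,398/3.6+160,155/3.6+140,.036), "cup",ray_z(ct,662/3.6+160,362/3.6+140,.027))
d=np.load("top0.npy");s=np.load("scene0.npy")
print("depth", p2w(ct,345,214,d[214,345]),p2w(ct,204,198,d[198,204]),p2w(cs,161,238,s[238,161]),p2w(cs,275,146,s[146,275]))
E
```

```text
head nn [ 0.5014 -0.1496  0.0729] [ 0.4995 -0.1501  0.0805] [ 0.5083 -0.1516  0.0805]
headtop [ 0.5062 -0.1526  0.0953] [ 0.5053 -0.1531  0.098 ] [ 0.509  -0.1531  0.098 ]
lens nn [ 0.5597 -0.0993  0.0803] [ 0.5599 -0.0979  0.088 ] [ 0.5632 -0.1042  0.088 ]
lens eye [ 0.5641 -0.1086  0.0925] [ 0.5692 -0.1091  0.0925]
stub eye [0.556  0.1848 0.0789] [0.5536 0.1835 0.078 ] [0.5577 0.1875 0.078 ]
stub nn [0.5518 0.1984 0.078 ] [0.5565 0.1909 0.078 ]
shoulder nn [0.5451 0.1923 0.03  ] [0.5548 0.1878 0.03  ]
foot disc [0.5546 0.1873 0.012 ]
[0.56   0.1832 0.012 ]
pot [0.5875 0.0207 0.036 ] cup [ 0.4379 -0.1601  0.027 ]
depth [ 0.505  -0.1525  0.0974] [0.5524 0.1847 0.0777] [ 0.5094 -0.1536  0.0977] [0.5578 0.1884 0.0774]
```

```bash
cat > rel.py <<'E'
import sys
from m import *
from scipy.spatial.transform import Rotation as R
def down(yaw):
    c,s=np.cos(np.radians(yaw)),np.sin(np.radians(yaw))
    return np.array([[c,s,0],[s,-c,0],[0,0,-1.]])
def rel(pos,yaw):
    o=env.observe();Rt=np.array(o["tool_rot"]);p=np.array(o["position"])
    s=Rt.T@(np.array(pos)-p);rv=R.from_matrix(Rt.T@down(yaw)).as_rotvec(degrees=True)
    yw=np.degrees(np.arctan2(Rt[1,0],Rt[0,0]))
    print("t",round(o["time_s"],2),"pos",p,"yaw",round(yw,2),"F",np.round(o["ft_force"],1),"T",np.round(o["wrist_torque"],3),"w",round(o["grip_width"],4),"q6",np.round(o["q"][5],1))
    print("shift frac",np.round(s/0.3,4),"turn frac",np.round(rv/45,4))
if __name__=="__main__": rel([float(x) for x in sys.argv[1:4]],float(sys.argv[4]))
E
python3 rel.py 0.36 0.32 0.2 140; python3 rel.py .6025 .106 .105 120
```

```text
t 1.05 pos [0.1274 0.535  0.2483] yaw 166.61 F [-0.4 -0.5 -0.1] T [-0.005  0.029  0.001] w 0.0852 q6 -12.3
shift frac [-0.9203 -0.5176  0.1611] turn frac [-0.     -0.      0.5912]
t 1.05 pos [0.1274 0.535  0.2483] yaw 166.61 F [-0.4 -0.5 -0.1] T [-0.005  0.029  0.001] w 0.0852 q6 -12.3
shift frac [-1.8719 -1.0243  0.4778] turn frac [-0.     -0.      1.0357]
```

step_arm:
  steps: [1, -0.92, -0.518, 0.16, 0, 0, 0.59, 1, -0.92, -0.518, 0.16, 0, 0, 0.59, 1, -0.92, -0.518, 0.16, 0, 0, 0.59, 1, -0.92, -0.518, 0.16, 0, 0, 0.59, 1, -0.92, -0.518, 0.16, 0, 0, 0.59, 1, -0.92, -0.518, 0.16, 0, 0, 0.59, 1, -0.92, -0.518, 0.16, 0, 0, 0.59, 1, -0.92, -0.518, 0.16, 0, 0, 0.59]

```text
time_s: 1.85
position: [0.3616, 0.3182, 0.1999]
tool_rot: [[-0.764, 0.645, -0.0], [0.645, 0.764, -0.001], [-0.0, -0.001, -1.0]]
ft_force: [-0.1, 0.1, -0.1]
grip_width: 0.0856
```

```bash
python3 rel.py .6025 .106 .2 120;python3 rel.py .6025 .106 .105 120
```

```text
t 1.85 pos [0.3616 0.3182 0.1999] yaw 139.83 F [-0.1  0.1 -0.1] T [-0.006  0.004  0.008] w 0.0856 q6 -22.6
shift frac [-1.0698 -0.0225 -0.0003] turn frac [-0.0008  0.0002  0.4406]
t 1.85 pos [0.3616 0.3182 0.1999] yaw 139.83 F [-0.1  0.1 -0.1] T [-0.006  0.004  0.008] w 0.0856 q6 -22.6
shift frac [-1.0698 -0.0223  0.3164] turn frac [-0.0008  0.0002  0.4406]
```

step_arm:
  steps: [1, -1, -0.022, 0, 0, 0, 0.44, 1, -1, -0.022, 0, 0, 0, 0.44, 1, -1, -0.022, 0, 0, 0, 0.44, 1, -1, -0.022, 0, 0, 0, 0.44, 1, -1, -0.022, 0, 0, 0, 0.44, 1, -1, -0.022, 0, 0, 0, 0.44, 1, -1, -0.022, 0.3, 0, 0, 0.44, 1, -1, -0.022, 0.3, 0, 0, 0.44, 1, -1, -0.022, 0.3, 0, 0, 0.44]

```text
time_s: 2.75
position: [0.583, 0.123, 0.1056]
tool_rot: [[-0.504, 0.864, -0.01], [0.864, 0.504, 0.0], [0.005, -0.009, -1.0]]
ft_force: [-0.8, 0.2, 0.6]
grip_width: 0.0853
```

```bash
python3 - <<'E'
from m import *
o=env.observe();print(o["position"],o["qvel"])
c=imaging.get_calibration("wrist");im,d=imaging.get_image("wrist");print(c["world_from_camera"])
cv2.imwrite("pics/w1.png",im);np.savez("w1.npz",d=d,T=c["world_from_camera"],K=c["camera_matrix"])
P=w2p(c,[.556,.186,.078]);print(P)
u,v=np.round(P).astype(int)
v0=max(v-60,0);u0=u-75;a=cv2.resize(im[v0:v0+110,u0:u0+150],None,fx=5,fy=5,interpolation=cv2.INTER_CUBIC);cv2.imwrite("pics/w1z.png",a);print(u0,v0)
E
```

```text
[0.583  0.123  0.1056] [ 0.551  -4.7333 -6.3223 -0.2193  5.1877 -0.2071]
[[ 0.8639  0.4852  0.1354  0.5477]
 [ 0.5036 -0.827  -0.2499  0.187 ]
 [-0.0092  0.2841 -0.9588  0.2324]
 [ 0.      0.      0.      1.    ]]
[271.725  122.6066]
197 63
```

View pics/w1.png

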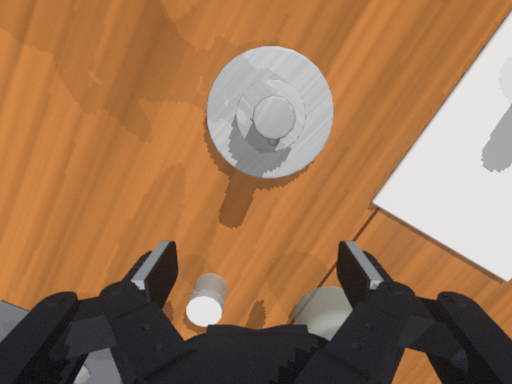

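View pics/w1z.png

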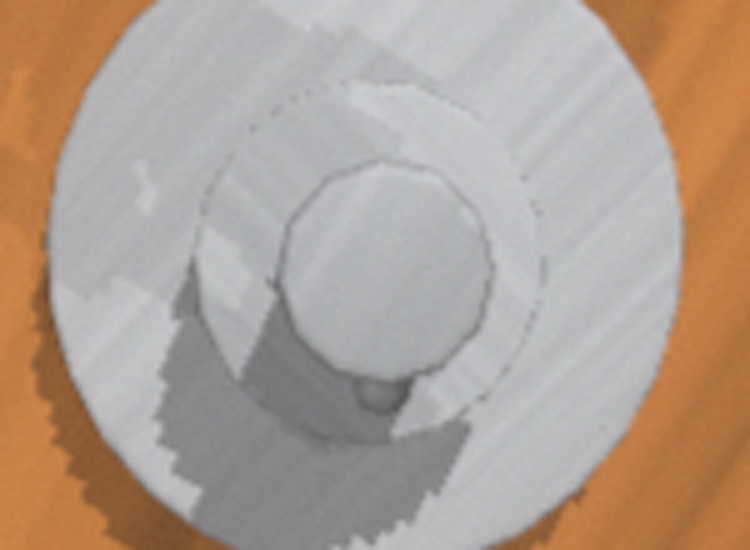

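```bash
python3 - <<'E'
from m import *
z=np.load("w1.npz");c={"camera_matrix":z["K"],"world_from_camera":z["T"]}
g=lambda a,b:(a/5+197,b/5+63)
print("stub",ray_z(c,*g(388,270),.078),"sh",ray_z(c,*g(371,263),.03), "disc",ray_z(c,*g(366,243),.012))
d=z["d"];print("stub depth",p2w(c,274,117,d[117,274]))
P=p2w
for q in [(379,395),(377,412)]:
    b=ray_z(c,*g(*q),.058);print("btn",b)
s=ray_z(c,*g(388,270),.078)
# project predicted button blobs
for yaw in range(-90,-40,10):
    e=np.array([np.cos(np.radians(yaw)),np.sin(np.radians(yaw)),0])
    b=np.array([s[0],s[1],.058])+e*.0155; p=w2p(c,b);print(yaw,(p-[197,63])*5)
# fit stub top from depth
m=abs(np.array([[p2w(c,u,v,d[v,u])[2] for u in range(250,300)] for v in range(95,142)])-.078)<.006
vs,us=np.nonzero(m);print("depth stub centroid",us.mean()+250,vs.mean()+95,m.sum())
print(ray_z(c,us.mean()+250,vs.mean()+95,.078))
E
```

```text
stub [0.5558 0.1893 0.078 ] sh [0.5558 0.1897 0.03  ] disc [0.5543 0.1921 0.012 ]
stub depth [0.5555 0.1891 0.0798]
btn [0.5638 0.1761 0.058 ]
btn [0.5647 0.1741 0.058 ]
-90 [315.5241 378.3097]
-80 [334.8789 387.6133]
-70 [355.4964 393.3404]
-60 [376.7936 395.3411]
-50 [398.1718 393.5622]
depth stub centroid 273.32953020134227 116.72684563758389 1490
[0.5552 0.1891 0.078 ]
```

```bash
cat > stubfit.py <<'E'
from m import *
def shot(name):
    o=env.observe();c=imaging.get_calibration("wrist");im,d=imaging.get_image("wrist")
    cv2.imwrite(f"pics/{name}.png",im);np.savez(name+".npz",d=d,T=c["world_from_camera"],K=c["camera_matrix"],p=o["position"],R=o["tool_rot"])
    return o,c,im,d
def zmap(c,d):
    K=np.array(c["camera_matrix"]);T=np.array(c["world_from_camera"])
    v,u=np.indices(d.shape);X=np.stack([(u-K[0,2])/K[0,0]*d,(v-K[1,2])/K[1,1]*d,d],-1)
    W=X@T[:3,:3].T+T[:3,3];W[d==0]=np.nan;return W
E
python3 - <<'E'
from stubfit import *
o,c,im,d=shot("w2");print(o["time_s"],o["position"],o["qvel"])
W=zmap(c,d);m=(abs(W[...,2]-.079)<.006)&(np.hypot(W[...,0]-.556,W[...,1]-.189)<.03)
vs,us=np.nonzero(m);print(m.sum(),us.mean(),vs.mean(),ray_z(c,us.mean(),vs.mean(),.078),np.nanmedian(W[m],0))
q=w2p(c,ray_z(c,us.mean(),vs.mean(),.078)-[0,0,.048]);print("pred shoulder",q)
cn=np.array([us.mean(),vs.mean()]);print(np.ptp(us),np.ptp(vs))
m2=(abs(W[...,2]-.031)<.006)&(np.hypot(W[...,0]-.556,W[...,1]-.189)<.03);
vs,us=np.nonzero(m2);h=cv2.convexHull(np.c_[us,vs].astype(np.int32));e=cv2.fitEllipse(h);print("shoulder ell",e,ray_z(c,*e[0],.03))
m2=(abs(W[...,2]-.014)<.005)&(np.hypot(W[...,0]-.556,W[...,1]-.189)<.06);
vs,us=np.nonzero(m2);h=cv2.convexHull(np.c_[us,vs].astype(np.int32));e=cv2.fitEllipse(h);print("disc ell",e,ray_z(c,*e[0],.012))
E
python3 rel.py .55 -.08 .2 200
```

```text
2.8 [0.5846 0.1232 0.1091] [ 0.1233 -3.5981 -4.2649 -0.0846  1.2236 -0.197 ]
1425 270.1066666666667 115.24491228070175 [0.5552 0.1891 0.078 ] [0.5551 0.1891 0.0786]
pred shoulder [267.2985 114.5258]
42 43
shoulder ell ((267.24810791015625, 113.42930603027344), (68.28923034667969, 71.27287292480469), 6.7252912521362305) [0.5547 0.1897 0.03  ]
disc ell ((266.5059509277344, 110.14241790771484), (125.24586486816406, 130.77635192871094), 7.038065433502197) [0.5535 0.1918 0.012 ]
t 2.85 pos [0.5858 0.1232 0.1114] yaw 120.32 F [ 0.4 -0.2  0.4] T [-0.028 -0.023 -0.032] w 0.0853 q6 -29.8
shift frac [-0.5244 -0.4449 -0.2953] turn frac [ 0.0003  0.0005 -1.7707]
```

step_arm:
  steps: [1, 0, 0, -0.3, 0, 0, -0.2, 1, -0.5, -0.45, -0.3, 0, 0, -1, 1, -0.5, -0.45, -0.3, 0, 0, -1, 1, -0.5, -0.45, -0.3, 0, 0, -1, 1, -0.5, -0.45, -0.3, 0, 0, -1, 1, -0.5, -0.45, -0.3, 0, 0, -1, 1, -0.5, -0.45, -0.3, 0, 0, -1]

```text
time_s: 3.55
position: [0.5452, -0.0774, 0.2041]
tool_rot: [[-0.967, 0.256, 0.006], [0.256, 0.967, -0.003], [-0.006, -0.001, -1.0]]
ft_force: [0.2, 0.2, 0.1]
grip_width: 0.0856
```

```bash
python3 rel.py .507 -.153 .21 216.7
```

```text
t 3.55 pos [ 0.5452 -0.0774  0.2041] yaw 165.18 F [0.2 0.2 0.1] T [-0.013  0.014 -0.01 ] w 0.0856 q6 -95.6
shift frac [ 0.0584 -0.2762 -0.0198] turn frac [-0.0048  0.0072 -1.1449]
```

step_arm:
  steps: [1, 0.058, -0.276, -0.02, 0, 0.005, -1, 1, 0.058, -0.276, -0.02, 0, 0.005, -1, 1, 0.058, -0.276, -0.02, 0, 0.005, -1, 1, 0.058, -0.276, -0.02, 0, 0.005, -1, 1, 0.058, -0.276, -0.02, 0, 0.005, -1, 1, 0.058, -0.276, -0.02, 0, 0.005, -1, 1, 0.058, -0.276, -0.02, 0, 0.005, -1]

```text
time_s: 4.25
position: [0.5075, -0.1498, 0.2081]
tool_rot: [[-0.863, -0.504, -0.001], [-0.504, 0.863, -0.002], [0.002, -0.001, -1.0]]
ft_force: [0.2, 1.4, 0.3]
grip_width: 0.0852
```

step_arm:
  steps: [1, 0, 0, 0, 0, 0, -0.145, 1, 0, 0, 0, 0, 0, -0.145, 1, 0, 0, 0, 0, 0, -0.145, 1, 0, 0, 0, 0, 0, -0.145]

```text
time_s: 4.65
position: [0.5069, -0.1507, 0.2067]
tool_rot: [[-0.802, -0.597, -0.003], [-0.597, 0.802, -0.001], [0.003, 0.001, -1.0]]
ft_force: [-0.4, -0.0, -0.2]
grip_width: 0.0853
```

```bash
python3 rel.py .507 -.153 .21 216.7; python3 - <<'E'
from stubfit import *
o,c,im,d=shot("w3")
W=zmap(c,d);m=(abs(W[...,2]-.098)<.006)&(np.hypot(W[...,0]-.507,W[...,1]+.153)<.025)
vs,us=np.nonzero(m);print(m.sum(),us.mean(),vs.mean(),ray_z(c,us.mean(),vs.mean(),.098),np.nanmedian(W[m],0))
r=cv2.minAreaRect(np.c_[us,vs].astype(np.float32));print(r,ray_z(c,*r[0],.098))
b=cv2.boxPoints(r);B=np.array([ray_z(c,*p,.098)[:2] for p in b]);e=np.roll(B,-1,0)-B;print(np.degrees(np.arctan2(e[:,1],e[:,0])),np.hypot(*e.T))
E
```

```text
t 4.65 pos [ 0.5069 -0.1507  0.2067] yaw -143.36 F [-0.4 -0.  -0.2] T [ 0.005  0.04  -0.03 ] w 0.0853 q6 -155.9
shift frac [ 0.0043 -0.0063 -0.0109] turn frac [ 0.0016 -0.0039 -0.0013]
1103 255.1541251133273 193.91568449682683 [ 0.5059 -0.1533  0.098 ] [ 0.5057 -0.1534  0.0985]
((255.0, 197.5), (41.0, 32.0), 90.0) [ 0.5087 -0.1514  0.098 ]
[ 126.5699   37.4521  -53.4514 -144.4759] [0.0283 0.0389 0.0296 0.0389]
```

View pics/w3.png

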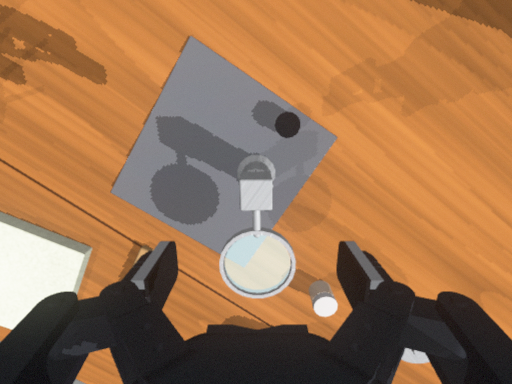

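```bash
python3 - <<'E'
import cv2
im=cv2.imread("pics/w3.png")
cv2.imwrite("pics/w3z.png",cv2.resize(im[145:305,200:310],None,fx=5,fy=3.75*4/3*0.75,interpolation=cv2.INTER_CUBIC) if 0 else cv2.resize(im[160:280,200:320],None,fx=5,fy=5,interpolation=cv2.INTER_CUBIC))
E
```

```text
(no output)
```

View pics/w3z.png

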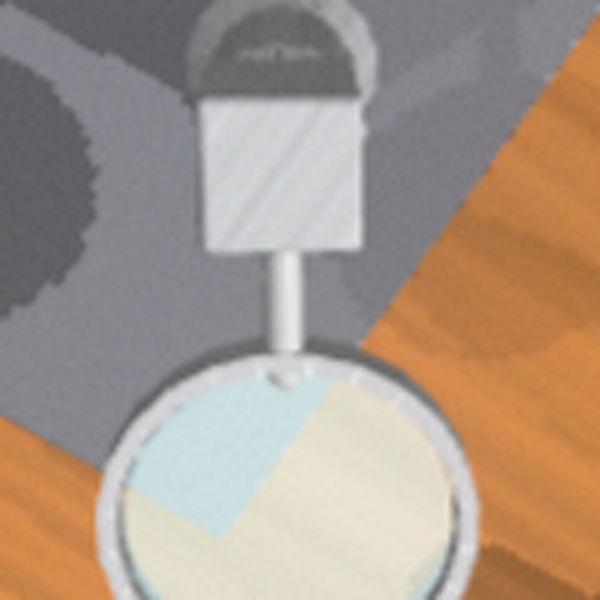

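```bash
python3 - <<'E'
from stubfit import *
z=np.load("w3.npz");c={"camera_matrix":z["K"],"world_from_camera":z["T"]}
g=lambda a,b:(a/5+200,b/5+160)
C=np.array([ray_z(c,*g(*q),.098)[:2] for q in [(199,98),(361,98),(365,247),(206,252)]])
e=np.roll(C,-1,0)-C;print(np.degrees(np.arctan2(e[:,1],e[:,0])),np.hypot(*e.T),C.mean(0))
h=ray_z(c,*g(282,174),.098);im=cv2.imread("pics/w3.png")
W=zmap(c,z["d"]);m=(abs(W[...,2]-.0925)<.006)&(np.hypot(W[...,0]-.566,W[...,1]+.109)<.042)&(np.hypot(W[...,0]-.506,W[...,1]+.153)>.036)
vs,us=np.nonzero(m);el=cv2.fitEllipse(cv2.convexHull(np.c_[us,vs].astype(np.int32)));print(el)
l=ray_z(c,*el[0],.0925);print(h,l,np.degrees(np.arctan2(*(l-h)[1::-1])),np.hypot(*(l-h)[:2]))
E
python3 rel.py .506 -.1533 .08 216.7;
```

```text
[ 126.5686   39.0198  -51.5331 -141.8946] [0.0287 0.0281 0.0292 0.029 ] [ 0.5059 -0.1517]
((256.6863708496094, 262.54779052734375), (70.36776733398438, 76.4757308959961), 88.45658111572266)
[ 0.5059 -0.1519  0.098 ] [ 0.5637 -0.1087  0.0925] 36.801518929265036 0.07224006584414364
t 4.7 pos [ 0.5068 -0.1508  0.2066] yaw -143.33 F [-0.6  0.5  0.3] T [0.032 0.004 0.028] w 0.0855 q6 -156.0
shift frac [ 0.0059 -0.0056  0.422 ] turn frac [ 0.0018 -0.004  -0.0008]
```

step_arm:
  steps: [1, 0.005, -0.003, 0.12, 0, -0.004, 0, 1, 0.005, -0.003, 0.24, 0, -0.004, 0, 1, 0.005, -0.003, 0.33, 0, -0.004, 0, 1, 0.005, -0.003, 0.39, 0, -0.004, 0, 1, 0.005, -0.003, 0.415, 0, -0.004, 0, 1, 0.005, -0.003, 0.422, 0, -0.004, 0, 1, 0.005, -0.003, 0.422, 0, -0.004, 0, 1, 0.005, -0.003, 0.422, 0, -0.004, 0]

```text
time_s: 5.5
position: [0.506, -0.1529, 0.0807]
tool_rot: [[-0.801, -0.599, 0.0], [-0.599, 0.801, 0.0], [-0.001, 0.0, -1.0]]
ft_force: [-0.6, -0.2, -0.3]
grip_width: 0.0854
```

```bash
python3 rel.py .506 -.1525 .08 216.8
```

```text
t 5.5 pos [ 0.506  -0.1529  0.0807] yaw -143.23 F [-0.6 -0.2 -0.3] T [ 0.028 -0.033  0.002] w 0.0854 q6 -156.5
shift frac [-0.0007  0.0012  0.0023] turn frac [ 0.0002  0.0007 -0.0007]
```

step_arm:
  steps: [0.5, 0, 0, 0, 0, 0, 0, 0.4, 0, 0, 0, 0, 0, 0, 0.3, 0, 0, 0, 0, 0, 0, 0.3, 0, 0, 0, 0, 0, 0, 0, 0, 0, 0, 0, 0, 0, 0, 0, 0, 0, 0, 0, 0, 0, 0, 0, 0, 0, 0, 0, 0, 0, 0, 0, 0, 0]
  grip_force: 25

```text
schema error: expected a multiple of 7 numbers
```

```bash
python3 rel.py .506 -.1525 .18 216.8
```

```text
t 5.5 pos [ 0.506  -0.1529  0.0807] yaw -143.23 F [-0.6 -0.2 -0.3] T [ 0.028 -0.033  0.002] w 0.0854 q6 -156.5
shift frac [-0.0009  0.0013 -0.331 ] turn frac [ 0.0002  0.0007 -0.0007]
```

step_arm:
  steps: [0.5, 0, 0, 0, 0, 0, 0, 0.4, 0, 0, 0, 0, 0, 0, 0.36, 0, 0, 0, 0, 0, 0, 0.36, 0, 0, 0, 0, 0, 0, 0, 0, 0, 0, 0, 0, 0, 0, 0, 0, 0, 0, 0, 0, 0, 0, 0, 0, 0, 0, 0]
  grip_force: 25

```text
time_s: 6.2
position: [0.5057, -0.1528, 0.0799]
tool_rot: [[-0.801, -0.599, -0.001], [-0.599, 0.801, 0.001], [0.0, 0.001, -1.0]]
ft_force: [-0.8, -0.5, 4.0]
grip_width: 0.03
```

```bash
python3 rel.py .506 -.1525 .18 216.8
```

```text
t 6.2 pos [ 0.5057 -0.1528  0.0799] yaw -143.22 F [-0.8 -0.5  4. ] T [0.041 0.097 0.054] w 0.03 q6 -156.5
shift frac [-0.0013  0.0005 -0.3335] turn frac [ 0.0019 -0.0001 -0.0004]
```

step_arm:
  steps: [0, 0, 0, 0, 0, 0, 0, 0, 0, 0, 0, 0, 0, 0, 0, 0, 0, -0.02, 0, 0, 0, 0, 0, 0, -0.06, 0, 0, 0, 0, 0, 0, -0.13, 0, 0, 0, 0, 0, 0, -0.22, 0, 0, 0, 0, 0, 0, -0.3, 0, 0, 0, 0, 0, 0, -0.35, 0, 0, 0, 0, 0, 0, -0.38, 0, 0, 0, 0, 0, 0, -0.38, 0, 0, 0]
  grip_force: 50

```text
time_s: 7.2
position: [0.5059, -0.1529, 0.1948]
tool_rot: [[-0.801, -0.599, 0.0], [-0.599, 0.801, 0.0], [-0.001, 0.0, -1.0]]
ft_force: [-0.5, -0.1, -3.2]
grip_width: 0.0294
```

```bash
python3 - <<'E'
from stubfit import *
o,c,im,d=shot("w4");print(o["position"],o["ft_force"],o["wrist_torque"],o["grip_width"])
for n in ("scene","top"):
    i,dd=imaging.get_image(n);cv2.imwrite(f"pics/{n}4.png",i);np.save(n+"4.npy",dd)
i=cv2.imread("pics/scene4.png")
cv2.imwrite("pics/s4z.png",cv2.resize(i[160:310,100:280],None,fx=4,fy=4,interpolation=cv2.INTER_CUBIC))
cv2.imwrite("pics/w4z.png",cv2.resize(im[150:384,120:400],None,fx=2.5,fy=2.5,interpolation=cv2.INTER_CUBIC))
E
python3 rel.py .556 .189 .19 166
```

```text
[ 0.5059 -0.1529  0.1948] [-0.4851 -0.1204 -3.1724] [ 0.0033 -0.0305 -0.0498] 0.029418315646808628
t 7.35 pos [ 0.5053 -0.1526  0.1929] yaw -143.22 F [ 0.1  0.  -2.5] T [0.024 0.087 0.079] w 0.0295 q6 -156.5
shift frac [-0.8171  0.8109  0.0117] turn frac [ 0.0037 -0.0031  1.1284]
```

View pics/s4z.png

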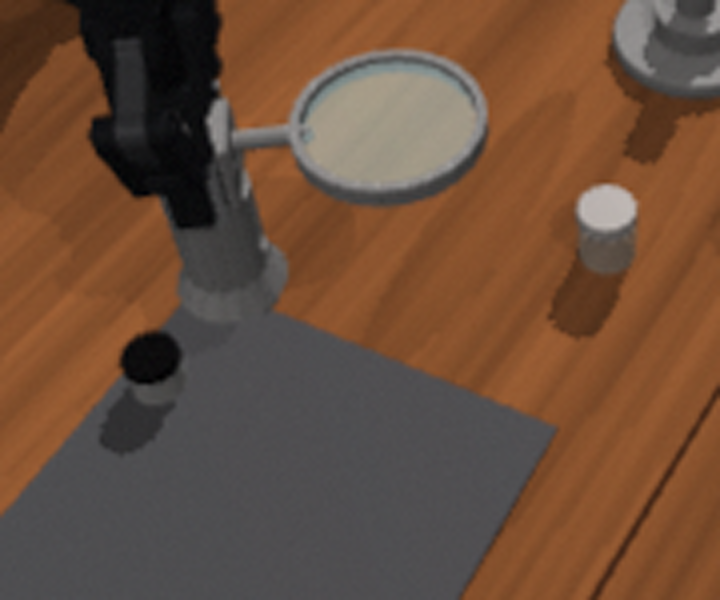

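View pics/w4z.png

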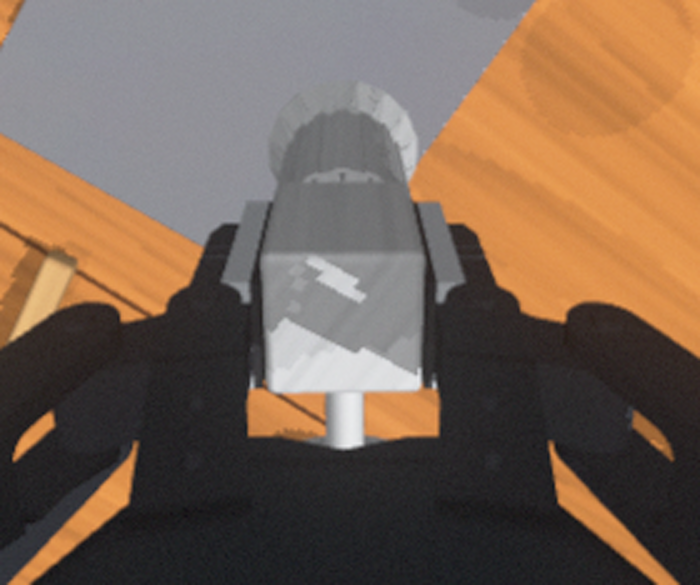

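```bash
python3 - <<'E'
from stubfit import *
z=np.load("w4.npz");c={"camera_matrix":z["K"],"world_from_camera":z["T"]};p=z["p"];R=z["R"];d=z["d"]
W=zmap(c,d);L=(W-p)@R
im=cv2.imread("pics/w4.png")
g=lambda a,b:(a/2.5+120,b/2.5+150)
C=np.array([ray_z(c,*g(*q),p[2]+.018) for q in [(261,253),(422,253),(424,390),(267,390)]])
print("head corners tool",((C-p)@R)*1e3,"mean",((C.mean(0)-p)@R)*1e3)
m=(abs(L[...,2]+.018)<.004)&(abs(L[...,0])<.02)&(abs(L[...,1])<.02)
print("top depth pts",m.sum(),np.median(L[m],0)*1e3,L[m].min(0)*1e3,L[m].max(0)*1e3)
# plane tilt of top
A=np.c_[L[m][:,:2],np.ones(m.sum())];print("tilt deg x,y",np.degrees(np.linalg.lstsq(A,L[m][:,2],rcond=None)[0][:2]))
# flare outer points: low tool z near .06-.08
f=(L[...,2]>.055)&(L[...,2]<.085)&(np.hypot(L[...,0],L[...,1])<.035)
vs,us=np.nonzero(f);print("flare",f.sum(),us.min(),us.max(),vs.min(),vs.max(),L[f].min(0)*1e3,L[f].max(0)*1e3)
z=L[f]; 
for lo,hi in [(.06,.065),(.065,.07),(.07,.074),(.074,.08)]:
    q=z[(z[:,2]>lo)&(z[:,2]<hi)]
    if len(q)>8:
        A=np.c_[2*q[:,:2],np.ones(len(q))];s=np.linalg.lstsq(A,(q[:,:2]**2).sum(1),rcond=None)[0];print(lo,len(q),s[:2]*1e3,np.sqrt(s[2]+s[0]**2+s[1]**2)*1e3)
t=L[(L[...,2]>.03)&(L[...,2]<.055)&(np.hypot(L[...,0],L[...,1])<.03)]
A=np.c_[2*t[:,:2],np.ones(len(t))];s=np.linalg.lstsq(A,(t[:,:2]**2).sum(1),rcond=None)[0];print("tube",len(t),s[:2]*1e3,np.sqrt(s[2]+s[0]**2+s[1]**2)*1e3)
# stub in w2: cylinder stuff
z=np.load("w2.npz");c2={"camera_matrix":z["K"],"world_from_camera":z["T"]};W=zmap(c2,z["d"]);
m=(abs(W[...,2]-.079)<.004)&(np.hypot(W[...,0]-.556,W[...,1]-.189)<.03);q=W[m]
print("stub top extents",q.min(0),q.max(0),(q.min(0)+q.max(0))/2,"T err")
m=(W[...,2]>-.01)&(W[...,2]<.008)&(np.hypot(W[...,0]-.556,W[...,1]-.189)<.12);print("table z",np.median(W[m][:,2]))
q=W[m];A=np.c_[q[:,:2],np.ones(len(q))];print("table tilt deg",np.degrees(np.linalg.lstsq(A,q[:,2],rcond=None)[0][:2]))
E
```

```text
head corners tool [[ 13.9366 -14.6125 -18.01  ]
 [ 13.9005  13.9412 -18.0061]
 [-15.1155  15.288  -17.9893]
 [-15.0691 -14.4959 -17.9933]] mean [ -0.5869   0.0302 -17.9997]
top depth pts 4433 [  2.429   -0.1732 -18.5847] [-15.9773 -19.9318 -21.9995] [ 15.1503  19.8401 -14.0004]
tilt deg x,y [ 1.7999 -0.0138]
flare 1010 227 286 182 222 [-10.4198 -23.5542  55.1151] [22.5    22.6499 77.0769]
0.06 246 [-0.4968 -0.5427] 18.044303821015998
0.065 376 [-0.4676 -0.5338] 20.140164167889605
0.07 281 [-0.6511 -0.5434] 22.28914908909763
0.074 18 [-1.088  -0.5101] 23.35215805950759
tube 570 [-0.5638 -0.4804] 17.21436050089399
stub top extents [0.5435 0.1772 0.0757] [0.5672 0.2004 0.0804] [0.5554 0.1888 0.0781] T err
table z 0.0006770856861051111
table tilt deg [0.0223 0.0327]
```

step_arm:
  steps: [0, -0.05, 0.05, 0, 0, 0, 0.07, 0, -0.13, 0.13, 0, 0, 0, 0.2, 0, -0.23, 0.23, 0, 0, 0, 0.38, 0, -0.33, 0.33, 0, 0, 0, 0.55, 0, -0.43, 0.43, 0, 0, 0, 0.72, 0, -0.53, 0.53, 0, 0, 0, 0.88, 0, -0.63, 0.63, 0, 0, 0, 0.97, 0, -0.7, 0.7, 0, 0, 0, 1, 0, -0.75, 0.75, 0, 0, 0, 1, 0, -0.77, 0.77, 0, 0, 0, 1]

```text
time_s: 8.35
position: [0.5521, 0.1722, 0.1929]
tool_rot: [[-0.99, 0.141, -0.003], [0.141, 0.99, 0.001], [0.004, 0.001, -1.0]]
ft_force: [-1.0, 0.3, -2.7]
grip_width: 0.0296
```

```bash
python3 rel.py .5548 .1893 .19 156
```

```text
t 8.35 pos [0.5521 0.1722 0.1929] yaw 171.9 F [-1.   0.3 -2.7] T [-0.017 -0.025 -0.061] w 0.0296 q6 -76.4
shift frac [-0.001   0.0576  0.0099] turn frac [ 0.0006 -0.0046  0.3533]
```

step_arm:
  steps: [0, -0.001, 0.02, 0.01, 0, -0.002, 0.12, 0, -0.001, 0.04, 0.03, 0, -0.004, 0.26, 0, -0.001, 0.054, 0.045, 0, -0.004, 0.34, 0, -0.001, 0.0576, 0.057, 0, -0.004, 0.353, 0, -0.001, 0.0576, 0.06, 0, -0.004, 0.353, 0, -0.001, 0.0576, 0.06, 0, -0.004, 0.353, 0, -0.001, 0.0576, 0.06, 0, -0.004, 0.353]

```text
time_s: 9.05
position: [0.5553, 0.1872, 0.1763]
tool_rot: [[-0.913, 0.408, 0.002], [0.408, 0.913, 0.0], [-0.002, 0.001, -1.0]]
ft_force: [-0.9, -0.9, -2.8]
grip_width: 0.0292
```

```bash
python3 rel.py .5548 .1893 .155 156; python3 - <<'E'
from stubfit import *
o,c,im,d=shot("w5")
cs=imaging.get_calibration("scene")
i,dd=imaging.get_image("scene");cv2.imwrite("pics/scene5.png",i)
cv2.imwrite("pics/s5z.png",cv2.resize(i[70:210,200:350],None,fx=5,fy=4.2*5/4.2,interpolation=cv2.INTER_CUBIC)[:,:])
cv2.imwrite("pics/w5z.png",cv2.resize(im[120:320,140:380],None,fx=3,fy=3,interpolation=cv2.INTER_CUBIC))
E
```

```text
t 9.05 pos [0.5553 0.1872 0.1763] yaw 155.92 F [-0.9 -0.9 -2.8] T [-0.038  0.006  0.073] w 0.0292 q6 -58.9
shift frac [0.0044 0.0057 0.0709] turn frac [ 0.0015  0.002  -0.0019]
```

View pics/s5z.png

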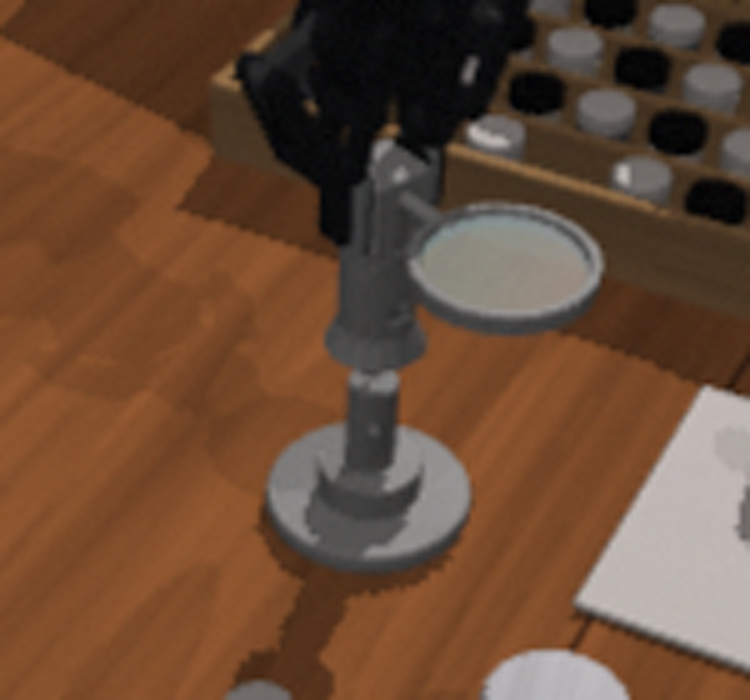

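View pics/w5z.png

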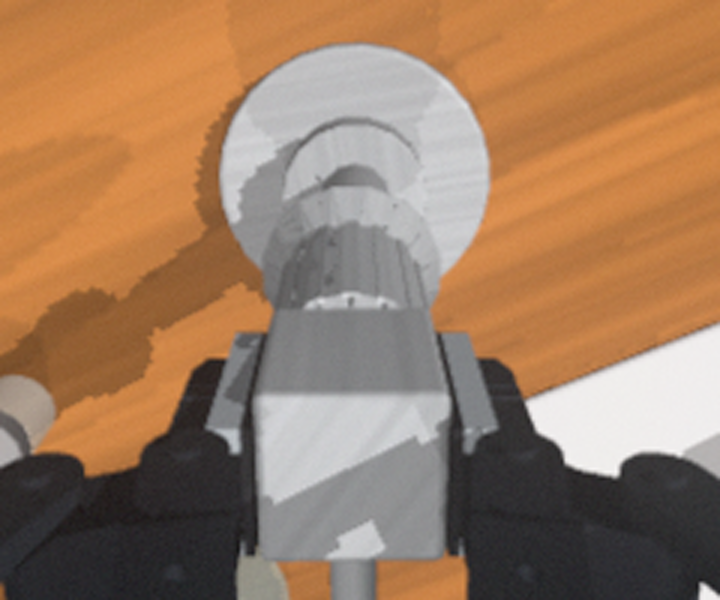

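```bash
cat > align.py <<'E'
from stubfit import *
def circ(q,r=None):
    from scipy.optimize import least_squares
    if r is None:
        A=np.c_[2*q[:,:2],np.ones(len(q))];s=np.linalg.lstsq(A,(q[:,:2]**2).sum(1),rcond=None)[0];return s[:2],np.sqrt(s[2]+s[0]**2+s[1]**2)
    f=least_squares(lambda p:np.hypot(q[:,0]-p[0],q[:,1]-p[1])-r,q[:,:2].mean(0),loss="soft_l1",f_scale=.001);return f.x,r
def run(n):
    z=np.load(n+".npz");c={"camera_matrix":z["K"],"world_from_camera":z["T"]};p=z["p"];R=z["R"]
    W=zmap(c,z["d"]);L=(W-p)@R;near=np.hypot(L[...,0],L[...,1])<.07
    t=L[(L[...,2]>.03)&(L[...,2]<.055)&(np.hypot(L[...,0],L[...,1])<.03)];print("tube",len(t),circ(t,.017)[0]*1e3)
    f=L[(L[...,2]>.060)&(L[...,2]<.074)&(np.hypot(L[...,0],L[...,1])<.03)]
    print("flare free",len(f),circ(f))
    s=(W[...,2]>.034)&(W[...,2]<.074)&(np.hypot(W[...,0]-.5552,W[...,1]-.189)<.022);s=s&(L[...,2]>.09)
    print("stub",s.sum(),(circ(L[s],.012)[0]*1e3) if s.sum()>10 else "")
    # disc boundary
    img=((W[...,2]>.007)&near).astype(np.uint8);img=cv2.morphologyEx(img,cv2.MORPH_OPEN,np.ones((3,3)))
    e=img-cv2.erode(img,np.ones((3,3)));m=(e>0)&(abs(W[...,2]-.012)<.003)&(np.hypot(W[...,0]-.5552,W[...,1]-.189)>.045)
    v,u=np.nonzero(m);q=np.array([(ray_z(c,a,b,.012)-p)@R for a,b in zip(u,v)]);print("disc",len(q),circ(q,.05)[0]*1e3,circ(q))
    m=(abs(W[...,2]-.03)<.0025)&(np.hypot(W[...,0]-.5552,W[...,1]-.189)<.03);q=L[m];r=q[q[:,0]>.01]
    print("shoulder ext",len(q),q.min(0)*1e3,q.max(0)*1e3)
    print("est stub world->tool",((np.array([.5553,.189,p[2]])-p)@R)*1e3)
import sys;run(sys.argv[1])
E
python3 align.py w5
```

```text
tube 564 [-0.1703  0.1085]
flare free 902 (array([-0.0002,  0.    ]), np.float64(0.020214019739782665))
stub 124 [0.7087 1.0722]
disc 273 [0.4409 1.0581] (array([0.0017, 0.0011]), np.float64(0.048556999310052334))
shoulder ext 779 [ -5.9181 -23.1933 143.7716] [ 25.7417  25.4387 148.4891]
est stub world->tool [0.7177 1.6634 0.0009]
```

```bash
python3 -c "
import numpy as np;z=np.load('w5.npz');print(z['p'])";python3 rel.py .5549 .1884 .155 156
```

```text
[0.55527644 0.1871885  0.17627976]
t 9.15 pos [0.5553 0.1873 0.1764] yaw 155.91 F [-0.1  0.1 -1.8] T [0.008 0.05  0.009] w 0.0291 q6 -58.8
shift frac [0.0027 0.0027 0.0712] turn frac [ 0.0016  0.0022 -0.0021]
```

step_arm:
  steps: [0, 0.001, 0.001, 0.01, 0, 0, 0, 0, 0.0027, 0.0027, 0.03, 0, 0.001, 0, 0, 0.0027, 0.0027, 0.045, 0, 0.001, 0, 0, 0.0027, 0.0027, 0.052, 0, 0.002, 0, 0, 0.0027, 0.0027, 0.052, 0, 0.002, 0, 0, 0.0027, 0.0027, 0.052, 0, 0.002, 0]

```text
time_s: 9.75
position: [0.5549, 0.1887, 0.1606]
tool_rot: [[-0.913, 0.408, 0.0], [0.408, 0.913, 0.001], [0.0, 0.001, -1.0]]
ft_force: [0.2, 0.0, -3.4]
grip_width: 0.0294
```

```bash
python3 -c "
from stubfit import *
shot('w6')";python3 align.py w6; python3 rel.py .5549 .1884 .107 156
```

```text
tube 569 [-0.1714  0.0893]
flare free 895 (array([-0.0002, -0.    ]), np.float64(0.02018368184233116))
stub 25 [-0.455  -0.1037]
disc 296 [-0.6307 -0.1993] (array([ 0.0006, -0.0002]), np.float64(0.04858012907782891))
shoulder ext 736 [ -3.4641 -24.9604 128.0816] [ 24.5216  24.1671 132.9365]
est stub world->tool [-0.2553  0.4921  0.0006]
t 9.8 pos [0.5549 0.1887 0.1607] yaw 155.89 F [ 0.3  0.5 -3.3] T [-0.029  0.033 -0.031] w 0.0295 q6 -58.7
shift frac [-0.0003 -0.001   0.1789] turn frac [ 0.0017  0.0001 -0.0023]
```

step_arm:
  steps: [0, -0.0012, -0.0009, 0.01, 0, 0, 0, 0, -0.0012, -0.0009, 0.025, 0, 0, 0, 0, -0.0012, -0.0009, 0.04, 0, 0, 0, 0, -0.0012, -0.0009, 0.052, 0, 0, 0, 0, -0.0012, -0.0009, 0.06, 0, 0, 0, 0, -0.0012, -0.0009, 0.06, 0, 0, 0]

```text
time_s: 10.4
position: [0.5549, 0.1882, 0.1421]
tool_rot: [[-0.913, 0.408, -0.0], [0.408, 0.913, 0.001], [0.001, 0.001, -1.0]]
ft_force: [0.2, 0.5, -2.0]
grip_width: 0.0299
```

```bash
python3 rel.py .555 .1884 .107 156
```

```text
t 10.4 pos [0.5549 0.1882 0.1421] yaw 155.89 F [ 0.2  0.5 -2. ] T [-0.011 -0.036 -0.009] w 0.0299 q6 -58.8
shift frac [-0.0003  0.0005  0.117 ] turn frac [ 0.001  -0.0011 -0.0024]
```

step_arm:
  steps: [0, 0, 0, 0.005, 0, 0, 0, 0, 0, 0, 0.01, 0, 0, 0, 0, 0, 0, 0.015, 0, 0, 0, 0, 0, 0, 0.02, 0, 0, 0, 0, 0, 0, 0.02, 0, 0, 0]

```text
time_s: 10.9
position: [0.555, 0.1882, 0.1363]
tool_rot: [[-0.913, 0.408, -0.0], [0.408, 0.913, 0.001], [0.0, 0.001, -1.0]]
ft_force: [0.2, 0.7, -3.4]
grip_width: 0.0293
```

```bash
python3 rel.py .555 .1884 .107 156
```

```text
t 10.9 pos [0.555  0.1882 0.1363] yaw 155.89 F [ 0.2  0.7 -3.4] T [-0.001  0.003  0.043] w 0.0293 q6 -58.8
shift frac [0.     0.0004 0.0977] turn frac [ 0.0012 -0.0006 -0.0024]
```

step_arm:
  steps: [0, 0, 0, 0.005, 0, 0, 0, 0, 0, 0, 0.01, 0, 0, 0, 0, 0, 0, 0.015, 0, 0, 0, 0, 0, 0, 0.02, 0, 0, 0, 0, 0, 0, 0.02, 0, 0, 0]

```text
time_s: 11.4
position: [0.5549, 0.1883, 0.1302]
tool_rot: [[-0.913, 0.408, -0.0], [0.408, 0.913, 0.001], [0.001, 0.001, -1.0]]
ft_force: [0.1, -0.4, -2.6]
grip_width: 0.0295
```

```bash
python3 rel.py .555 .1884 .107 156
```

```text
t 11.4 pos [0.5549 0.1883 0.1302] yaw 155.89 F [ 0.1 -0.4 -2.6] T [-0.085  0.048  0.03 ] w 0.0295 q6 -58.8
shift frac [-0.0001  0.0005  0.0775] turn frac [ 0.0011 -0.0008 -0.0024]
```

step_arm:
  steps: [0, 0, 0, 0.004, 0, 0, 0, 0, 0, 0, 0.008, 0, 0, 0, 0, 0, 0, 0.012, 0, 0, 0, 0, 0, 0, 0.015, 0, 0, 0, 0, 0, 0, 0.015, 0, 0, 0]

```text
time_s: 11.9
position: [0.5554, 0.1881, 0.1264]
tool_rot: [[-0.913, 0.408, 0.002], [0.408, 0.913, 0.001], [-0.001, 0.001, -1.0]]
ft_force: [0.3, -1.4, 1.3]
grip_width: 0.0294
```

```bash
python3 rel.py .555 .1884 .107 156
```

```text
t 11.9 pos [0.5554 0.1881 0.1264] yaw 155.89 F [ 0.3 -1.4  1.3] T [-0.415 -0.205  0.017] w 0.0294 q6 -58.8
shift frac [0.0016 0.0002 0.0646] turn frac [ 0.0018  0.0013 -0.0024]
```

step_arm:
  steps: [0, 0, 0, 0.004, 0, 0, 0, 0, 0, 0, 0.008, 0, 0, 0, 0, 0, 0, 0.012, 0, 0, 0, 0, 0, 0, 0.015, 0, 0, 0, 0, 0, 0, 0.015, 0, 0, 0]

```text
time_s: 12.4
position: [0.5552, 0.1881, 0.1211]
tool_rot: [[-0.913, 0.408, 0.0], [0.408, 0.913, 0.001], [0.0, 0.001, -1.0]]
ft_force: [3.0, -3.4, -1.6]
grip_width: 0.0294
```

```bash
python3 rel.py .555 .1884 .107 156
```

```text
t 12.4 pos [0.5552 0.1881 0.1211] yaw 155.89 F [ 3.  -3.4 -1.6] T [-0.598 -0.724  0.002] w 0.0294 q6 -58.8
shift frac [0.0009 0.0005 0.0469] turn frac [ 0.0012 -0.     -0.0024]
```

step_arm:
  steps: [0, 0, 0, 0.004, 0, 0, 0, 0, 0, 0, 0.008, 0, 0, 0, 0, 0, 0, 0.012, 0, 0, 0, 0, 0, 0, 0.016, 0, 0, 0, 0, 0, 0, 0.02, 0, 0, 0, 0, 0, 0, 0.02, 0, 0, 0]

```text
time_s: 13.0
position: [0.5549, 0.1883, 0.1151]
tool_rot: [[-0.913, 0.408, -0.0], [0.408, 0.913, 0.001], [0.001, 0.001, -1.0]]
ft_force: [3.5, -2.5, -4.3]
grip_width: 0.029
```

```bash
python3 rel.py .555 .1884 .107 156
```

```text
t 13.0 pos [0.5549 0.1883 0.1151] yaw 155.89 F [ 3.5 -2.5 -4.3] T [-0.6   -0.738 -0.049] w 0.029 q6 -58.8
shift frac [-0.0001  0.0003  0.027 ] turn frac [ 0.0013 -0.0008 -0.0024]
```

step_arm:
  steps: [0, 0, 0, 0.004, 0, 0, 0, 0, 0, 0, 0.008, 0, 0, 0, 0, 0, 0, 0.012, 0, 0, 0, 0, 0, 0, 0.016, 0, 0, 0, 0, 0, 0, 0.02, 0, 0, 0, 0, 0, 0, 0.02, 0, 0, 0]

```text
time_s: 13.6
position: [0.5549, 0.1884, 0.1091]
tool_rot: [[-0.913, 0.408, -0.0], [0.408, 0.913, 0.001], [0.001, 0.001, -1.0]]
ft_force: [3.6, -2.7, -3.5]
grip_width: 0.0295
```

```bash
python3 rel.py .555 .1884 .107 156
```

```text
t 13.6 pos [0.5549 0.1884 0.1091] yaw 155.89 F [ 3.6 -2.7 -3.5] T [-0.596 -0.762  0.041] w 0.0295 q6 -58.8
shift frac [-0.0001  0.0002  0.0071] turn frac [ 0.0014 -0.0008 -0.0024]
```

step_arm:
  steps: [0, 0, 0, 0.002, 0, 0, 0, 0, 0, 0, 0.004, 0, 0, 0, 0, 0, 0, 0.006, 0, 0, 0, 0, 0, 0, 0.006, 0, 0, 0]

```text
time_s: 14.0
position: [0.555, 0.1883, 0.1076]
tool_rot: [[-0.913, 0.408, 0.0], [0.408, 0.913, 0.001], [0.0, 0.001, -1.0]]
ft_force: [3.5, -3.0, -1.7]
grip_width: 0.0294
```

```bash
python3 rel.py .555 .1884 .107 156
```

```text
t 14.0 pos [0.555  0.1883 0.1076] yaw 155.89 F [ 3.5 -3.  -1.7] T [-0.669 -0.66   0.095] w 0.0294 q6 -58.8
shift frac [0.0002 0.0003 0.002 ] turn frac [ 0.0015 -0.0004 -0.0024]
```

Close to home: small steps until the force rises.

step_arm:
  steps: [0, 0, 0, 0.0015, 0, 0, 0, 0, 0, 0, 0.003, 0, 0, 0, 0, 0, 0, 0.003, 0, 0, 0]

```text
time_s: 14.3
position: [0.5551, 0.1883, 0.107]
tool_rot: [[-0.913, 0.408, 0.001], [0.408, 0.913, 0.001], [-0.0, 0.001, -1.0]]
ft_force: [2.9, -3.6, 0.7]
grip_width: 0.0291
```

```bash
python3 rel.py .555 .1884 .107 156
```

```text
t 14.3 pos [0.5551 0.1883 0.107 ] yaw 155.89 F [ 2.9 -3.6  0.7] T [-0.785 -0.45   0.044] w 0.0291 q6 -58.8
shift frac [0.0005 0.0003 0.0001] turn frac [ 0.0015  0.0001 -0.0024]
```

step_arm:
  steps: [0, 0, 0, 0.0015, 0, 0, 0, 0, 0, 0, 0.003, 0, 0, 0, 0, 0, 0, 0.003, 0, 0, 0]

```text
time_s: 14.6
position: [0.5552, 0.1883, 0.107]
tool_rot: [[-0.913, 0.408, 0.001], [0.408, 0.913, 0.001], [-0.001, 0.001, -1.0]]
ft_force: [0.7, -4.4, 8.9]
grip_width: 0.0293
```

```bash
python3 rel.py .555 .1884 .107 156
```

```text
t 14.6 pos [0.5552 0.1883 0.107 ] yaw 155.9 F [ 0.7 -4.4  8.9] T [-0.888  0.034  0.019] w 0.0293 q6 -58.8
shift frac [ 0.0006  0.0002 -0.0001] turn frac [ 0.0019  0.001  -0.0022]
```

step_arm:
  steps: [0, 0, 0, -0.0005, 0, 0, 0.04, 0, 0, 0, -0.0005, 0, 0, 0.09, 0, 0, 0, -0.0005, 0, 0, 0.14, 0, 0, 0, -0.0005, 0, 0, 0.19, 0, 0, 0, -0.0005, 0, 0, 0.24, 0, 0, 0, -0.0005, 0, 0, 0.29, 0, 0, 0, -0.0005, 0, 0, 0.34, 0, 0, 0, -0.0005, 0, 0, 0.39, 0, 0, 0, -0.0005, 0, 0, 0.44, 0, 0, 0, -0.0005, 0, 0, 0.44]

```text
time_s: 15.6
position: [0.5556, 0.1885, 0.107]
tool_rot: [[-0.72, 0.694, 0.002], [0.694, 0.72, 0.002], [-0.001, 0.003, -1.0]]
ft_force: [2.3, -3.1, 6.0]
grip_width: 0.0294
```

```bash
python3 rel.py .555 .1884 .107 121
```

```text
t 15.6 pos [0.5556 0.1885 0.107 ] yaw 136.03 F [ 2.3 -3.1  6. ] T [-0.672 -0.434 -0.048] w 0.0294 q6 -38.9
shift frac [ 0.0012 -0.0015  0.    ] turn frac [0.0037 0.0003 0.334 ]
```

Now small turn steps, watching the torque and side force.

step_arm:
  steps: [0, 0, 0, 0, 0, 0, 0.03, 0, 0, 0, 0, 0, 0, 0.06, 0, 0, 0, 0, 0, 0, 0.09, 0, 0, 0, 0, 0, 0, 0.12, 0, 0, 0, 0, 0, 0, 0.12]

```text
time_s: 16.1
position: [0.5554, 0.1884, 0.107]
tool_rot: [[-0.652, 0.759, 0.002], [0.759, 0.652, 0.001], [-0.0, 0.002, -1.0]]
ft_force: [0.6, -4.7, 6.1]
grip_width: 0.0295
```

```bash
python3 rel.py .555 .1884 .107 121
```

```text
t 16.1 pos [0.5554 0.1884 0.107 ] yaw 130.66 F [ 0.6 -4.7  6.1] T [-0.708 -0.315 -0.049] w 0.0295 q6 -33.5
shift frac [ 0.0007 -0.0011 -0.    ] turn frac [ 0.0031 -0.      0.2146]
```

step_arm:
  steps: [0, 0, 0, 0, 0, 0, 0.03, 0, 0, 0, 0, 0, 0, 0.06, 0, 0, 0, 0, 0, 0, 0.09, 0, 0, 0, 0, 0, 0, 0.12, 0, 0, 0, 0, 0, 0, 0.12]

```text
time_s: 16.6
position: [0.555, 0.1888, 0.107]
tool_rot: [[-0.577, 0.816, 0.001], [0.816, 0.577, 0.002], [0.001, 0.002, -1.0]]
ft_force: [0.7, -1.9, 7.7]
grip_width: 0.0295
```

```bash
python3 rel.py .555 .1884 .107 121
```

```text
t 16.6 pos [0.555  0.1888 0.107 ] yaw 125.27 F [ 0.7 -1.9  7.7] T [-0.415  0.02   0.022] w 0.0295 q6 -28.1
shift frac [-0.001  -0.0007 -0.    ] turn frac [ 0.0025 -0.0014  0.0949]
```

step_arm:
  steps: [0, 0, 0, 0, 0, 0, 0.02, 0, 0, 0, 0, 0, 0, 0.04, 0, 0, 0, 0, 0, 0, 0.06, 0, 0, 0, 0, 0, 0, 0.06]

```text
time_s: 17.0
position: [0.555, 0.1889, 0.107]
tool_rot: [[-0.539, 0.843, 0.001], [0.843, 0.539, 0.002], [0.001, 0.002, -1.0]]
ft_force: [-0.3, -0.6, 7.5]
grip_width: 0.0294
```

```bash
python3 rel.py .555 .1884 .107 121; python3 - <<'E'
from h import *
i,dd=imaging.get_image("scene");cv2.imwrite("pics/scene7.png",i)
cv2.imwrite("pics/s7z.png",cv2.resize(i[100:200,220:330],None,fx=6,fy=6,interpolation=cv2.INTER_CUBIC))
E
```

```text
t 17.0 pos [0.555  0.1889 0.107 ] yaw 122.58 F [-0.3 -0.6  7.5] T [-0.256  0.039  0.008] w 0.0294 q6 -25.5
shift frac [-0.0016 -0.001  -0.0001] turn frac [ 0.0028 -0.0018  0.0352]
```

View pics/s7z.png

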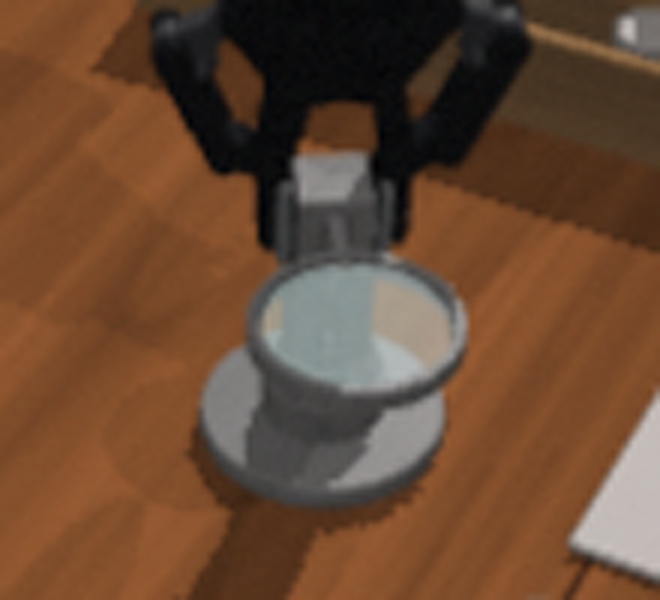

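step_arm:
  steps: [0, 0, 0, 0, 0, 0, 0.02, 0, 0, 0, 0, 0, 0, 0.035, 0, 0, 0, 0, 0, 0, 0.035]

```text
time_s: 17.35
position: [0.555, 0.189, 0.107]
tool_rot: [[-0.515, 0.857, 0.001], [0.857, 0.515, 0.002], [0.002, 0.002, -1.0]]
ft_force: [1.0, -0.4, 7.4]
grip_width: 0.0295
```

```bash
python3 rel.py .555 .1884 .107 121
```

```text
t 17.35 pos [0.555 0.189 0.107] yaw 121.02 F [ 1.  -0.4  7.4] T [-0.151  0.015  0.037] w 0.0295 q6 -23.9
shift frac [-0.0019 -0.001  -0.    ] turn frac [ 0.0028 -0.002   0.0005]
```

step_arm:
  steps: [0, 0, 0, 0, 0, 0, 0.02, 0, 0, 0, 0, 0, 0, 0.035, 0, 0, 0, 0, 0, 0, 0.035]

```text
time_s: 17.65
position: [0.555, 0.1891, 0.107]
tool_rot: [[-0.492, 0.871, 0.001], [0.871, 0.492, 0.003], [0.002, 0.002, -1.0]]
ft_force: [0.5, -0.1, 9.0]
grip_width: 0.0292
```

```bash
python3 rel.py .555 .1884 .107 121
```

```text
t 17.65 pos [0.555  0.1891 0.107 ] yaw 119.44 F [ 0.5 -0.1  9. ] T [-0.154  0.001  0.053] w 0.0292 q6 -22.3
shift frac [-0.002  -0.001  -0.0001] turn frac [ 0.0028 -0.0021 -0.0346]
```

step_arm:
  steps: [0, 0, 0, 0, 0, 0, 0.02, 0, 0, 0, 0, 0, 0, 0.035, 0, 0, 0, 0, 0, 0, 0.035]

```text
time_s: 17.95
position: [0.555, 0.1891, 0.107]
tool_rot: [[-0.467, 0.884, 0.001], [0.884, 0.467, 0.003], [0.002, 0.002, -1.0]]
ft_force: [-0.4, 0.8, 6.6]
grip_width: 0.0294
```

```bash
python3 rel.py .555 .1884 .107 121
```

```text
t 17.95 pos [0.555  0.1891 0.107 ] yaw 117.87 F [-0.4  0.8  6.6] T [-0.102 -0.064  0.028] w 0.0294 q6 -20.7
shift frac [-0.0022 -0.0011 -0.0001] turn frac [ 0.003  -0.0023 -0.0696]
```

step_arm:
  steps: [0, 0, 0, 0, 0, 0, 0.02, 0, 0, 0, 0, 0, 0, 0.035, 0, 0, 0, 0, 0, 0, 0.035]

```text
time_s: 18.25
position: [0.5551, 0.1893, 0.107]
tool_rot: [[-0.443, 0.897, 0.002], [0.897, 0.443, 0.003], [0.002, 0.003, -1.0]]
ft_force: [-0.1, 0.3, 6.5]
grip_width: 0.0295
```

```bash
python3 rel.py .555 .1884 .107 121
```

```text
t 18.25 pos [0.5551 0.1893 0.107 ] yaw 116.29 F [-0.1  0.3  6.5] T [ 0.07  -0.144  0.035] w 0.0295 q6 -19.2
shift frac [-0.0024 -0.0016 -0.0001] turn frac [ 0.0035 -0.0024 -0.1046]
```

step_arm:
  steps: [0, 0, 0, 0, 0, 0, 0.02, 0, 0, 0, 0, 0, 0, 0.035, 0, 0, 0, 0, 0, 0, 0.035]

```text
time_s: 18.55
position: [0.5553, 0.1894, 0.107]
tool_rot: [[-0.418, 0.908, 0.002], [0.908, 0.418, 0.003], [0.002, 0.003, -1.0]]
ft_force: [2.3, 1.0, 6.2]
grip_width: 0.0301
```

```bash
python3 rel.py .555 .1884 .107 121
```

```text
t 18.55 pos [0.5553 0.1894 0.107 ] yaw 114.72 F [2.3 1.  6.2] T [ 0.187 -0.284  0.11 ] w 0.0301 q6 -17.6
shift frac [-0.0025 -0.0024 -0.0001] turn frac [ 0.0043 -0.0024 -0.1396]
```

step_arm:
  steps: [0, 0, 0, 0, 0, 0, 0.02, 0, 0, 0, 0, 0, 0, 0.035, 0, 0, 0, 0, 0, 0, 0.035]

```text
time_s: 18.85
position: [0.5555, 0.1895, 0.107]
tool_rot: [[-0.393, 0.92, 0.003], [0.92, 0.393, 0.003], [0.002, 0.004, -1.0]]
ft_force: [3.0, 3.1, 5.3]
grip_width: 0.0295
```

```bash
python3 rel.py .555 .1884 .107 121
```

```text
t 18.85 pos [0.5555 0.1895 0.107 ] yaw 113.15 F [3.  3.1 5.3] T [ 0.317 -0.497  0.104] w 0.0295 q6 -16.0
shift frac [-0.0026 -0.003   0.    ] turn frac [ 0.005  -0.0024 -0.1745]
```

step_arm:
  steps: [0, 0, 0, 0, 0, 0, -0.03, 0, 0, 0, 0, 0, 0, -0.06, 0, 0, 0, 0, 0, 0, -0.09, 0, 0, 0, 0, 0, 0, -0.13, 0, 0, 0, 0, 0, 0, -0.13]

```text
time_s: 19.35
position: [0.555, 0.1893, 0.107]
tool_rot: [[-0.486, 0.874, 0.001], [0.874, 0.486, 0.003], [0.002, 0.003, -1.0]]
ft_force: [0.5, 0.9, 6.7]
grip_width: 0.0298
```

```bash
python3 rel.py .555 .1884 .107 121
```

```text
t 19.35 pos [0.555  0.1893 0.107 ] yaw 119.05 F [0.5 0.9 6.7] T [ 0.036 -0.091  0.074] w 0.0298 q6 -21.9
shift frac [-0.0025 -0.0015 -0.    ] turn frac [ 0.0035 -0.0025 -0.0433]
```

step_arm:
  steps: [0, 0, 0, 0, 0, 0, -0.03, 0, 0, 0, 0, 0, 0, -0.06, 0, 0, 0, 0, 0, 0, -0.1, 0, 0, 0, 0, 0, 0, -0.1]

```text
time_s: 19.75
position: [0.555, 0.1892, 0.107]
tool_rot: [[-0.553, 0.833, 0.001], [0.833, 0.553, 0.003], [0.002, 0.003, -1.0]]
ft_force: [0.7, 0.3, 6.7]
grip_width: 0.0295
```

```bash
python3 rel.py .555 .1884 .107 121
```

```text
t 19.75 pos [0.555  0.1892 0.107 ] yaw 123.55 F [0.7 0.3 6.7] T [-0.043 -0.041  0.056] w 0.0295 q6 -26.4
shift frac [-0.0021 -0.0014 -0.0001] turn frac [ 0.0031 -0.0023  0.0567]
```

step_arm:
  steps: [0, 0, 0, 0, 0, 0, -0.03, 0, 0, 0, 0, 0, 0, -0.06, 0, 0, 0, 0, 0, 0, -0.06]

```text
time_s: 20.05
position: [0.5548, 0.1891, 0.107]
tool_rot: [[-0.591, 0.807, 0.001], [0.807, 0.591, 0.003], [0.002, 0.002, -1.0]]
ft_force: [-0.5, -0.7, 8.0]
grip_width: 0.0295
```

```bash
python3 rel.py .555 .1884 .107 121
```

```text
t 20.05 pos [0.5548 0.1891 0.107 ] yaw 126.23 F [-0.5 -0.7  8. ] T [-0.047  0.06  -0.013] w 0.0295 q6 -29.1
shift frac [-0.0023 -0.001  -0.0001] turn frac [ 0.0027 -0.0024  0.1163]
```

step_arm:
  steps: [0, 0, 0, 0, 0, 0, -0.03, 0, 0, 0, 0, 0, 0, -0.06, 0, 0, 0, 0, 0, 0, -0.06]

```text
time_s: 20.35
position: [0.5545, 0.189, 0.107]
tool_rot: [[-0.628, 0.778, -0.0], [0.778, 0.628, 0.002], [0.002, 0.001, -1.0]]
ft_force: [-1.6, -1.3, 8.7]
grip_width: 0.0293
```

```bash
python3 rel.py .555 .1884 .107 121
```

```text
t 20.35 pos [0.5545 0.189  0.107 ] yaw 128.93 F [-1.6 -1.3  8.7] T [-0.22   0.373 -0.109] w 0.0293 q6 -31.8
shift frac [-0.0027  0.     -0.0001] turn frac [ 0.0016 -0.0027  0.1763]
```

step_arm:
  steps: [0, 0, 0, 0, 0, 0, 0.04, 0, 0, 0, 0, 0, 0, 0.08, 0, 0, 0, -0.001, 0, 0, 0.12, 0, 0, 0, -0.002, 0, 0, 0.17, 0, 0, 0, -0.002, 0, 0, 0.17, 0, 0, 0, -0.002, 0, 0, 0.17]

```text
time_s: 20.95
position: [0.5547, 0.189, 0.107]
tool_rot: [[-0.52, 0.854, -0.0], [0.854, 0.52, 0.002], [0.002, 0.001, -1.0]]
ft_force: [-1.9, 1.6, 6.3]
grip_width: 0.0292
```

```bash
python3 rel.py .555 .1884 .107 121
```

```text
t 20.95 pos [0.5547 0.189  0.107 ] yaw 121.3 F [-1.9  1.6  6.3] T [ 0.238  0.195 -0.045] w 0.0292 q6 -24.2
shift frac [-0.0022 -0.0001 -0.0001] turn frac [ 0.0014 -0.0027  0.0068]
```

step_arm:
  steps: [0, 0, 0, 0, 0, 0, 0, 0, 0, 0, 0, 0, 0, 0, 0.45, 0, 0, 0, 0, 0, 0, 0.6, 0, 0, 0, 0, 0, 0, 0.8, 0, 0, 0, 0, 0, 0, 0.8, 0, 0, 0, 0, 0, 0]
  grip_force: 20

```text
time_s: 21.55
position: [0.5549, 0.1883, 0.1065]
tool_rot: [[-0.519, 0.855, -0.0], [0.855, 0.519, 0.001], [0.001, 0.0, -1.0]]
ft_force: [0.5, -0.1, 1.1]
grip_width: 0.0683
```

```bash
python3 rel.py .555 .1884 .107 121
```

```text
t 21.55 pos [0.5549 0.1883 0.1065] yaw 121.25 F [ 0.5 -0.1  1.1] T [-0.048 -0.009  0.   ] w 0.0683 q6 -24.1
shift frac [ 0.0001  0.0004 -0.0018] turn frac [ 0.0004 -0.0014  0.0056]
```

step_arm:
  steps: [0.8, 0, 0, -0.03, 0, 0, 0, 0.8, 0, 0, -0.08, 0, 0, 0, 0.8, 0, 0, -0.16, 0, 0, 0, 0.8, 0, 0, -0.26, 0, 0, 0, 0.8, 0, 0, -0.38, 0, 0, 0, 0.8, 0, 0, -0.48, 0, 0, 0, 0.8, 0, 0, -0.5, 0, 0, 0, 0.8, 0, 0, -0.5, 0, 0, 0]

```text
time_s: 22.35
position: [0.5551, 0.1882, 0.2578]
tool_rot: [[-0.519, 0.855, 0.003], [0.855, 0.519, 0.001], [-0.0, 0.003, -1.0]]
ft_force: [-0.3, -0.2, -0.6]
grip_width: 0.0681
```

```bash
python3 rel.py .555 .1884 .107 121; python3 - <<'E'
from stubfit import *
o,c,im,d=shot("w8")
cv2.imwrite("pics/w8z.png",im)
i,s=imaging.get_image("scene");cv2.imwrite("pics/scene8.png",i)
cv2.imwrite("pics/s8z.png",cv2.resize(i[100:200,220:330],None,fx=6,fy=6,interpolation=cv2.INTER_CUBIC))
cs=imaging.get_calibration("scene");W=zmap(c,d)
m=(np.hypot(W[...,0]-.555,W[...,1]-.189)<.022)&(W[...,2]>.11);print("head top",m.sum(),np.median(W[m],0))
m=(np.hypot(W[...,0]-.555,W[...,1]-.189)<.13)&(np.hypot(W[...,0]-.555,W[...,1]-.189)>.036)&(W[...,2]>.09)&(W[...,2]<.14);q=W[m];mid=(q.min(0)+q.max(0))/2;print("lens",len(q),mid,np.degrees(np.arctan2(mid[1]-.189,mid[0]-.555)))
E
```

```text
t 22.35 pos [0.5551 0.1882 0.2578] yaw 121.25 F [-0.3 -0.2 -0.6] T [-0.008  0.022 -0.036] w 0.0681 q6 -24.1
shift frac [ 0.0009 -0.0013  0.5028] turn frac [0.0037 0.0001 0.0055]
head top 7353 [0.5503 0.1977 0.3245]
lens 3636 [0.5944 0.1259 0.116 ] -58.05764237743474
```

View pics/w8z.png

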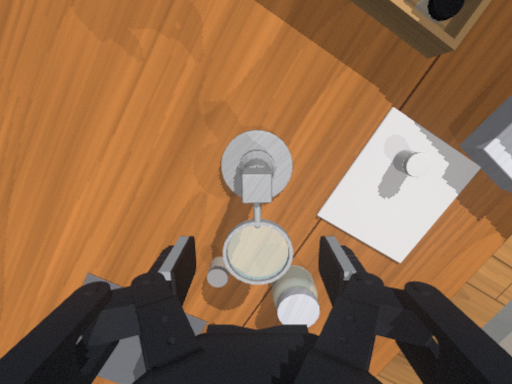

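View pics/s8z.png

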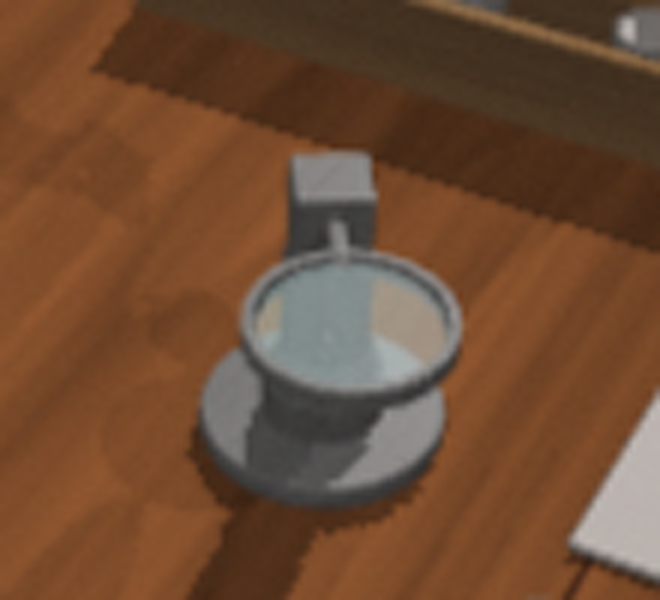

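View pics/scene8.png

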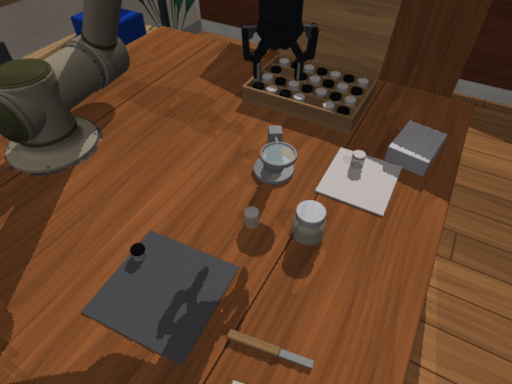

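```bash
python3 - <<'E'
from stubfit import *
z=np.load("w8.npz");c={"camera_matrix":z["K"],"world_from_camera":z["T"]};W=zmap(c,z["d"])
m=(np.hypot(W[...,0]-.555,W[...,1]-.189)<.018)&(W[...,2]>.115)&(W[...,2]<.15);print("head top (exp .125)",m.sum(),np.median(W[m],0))
close_job()
E
```

```text
head top (exp .125) 889 [0.5542 0.1901 0.1254]
the job is handed in; nothing more can be done
```

The magnifier is on the stand with the tube home on the shoulder and the button popped out into the hole. I let go, moved the gripper clear and handed the job in at about 22.5 s. The hand-in call gave no verdict.

- **Fit:** I picked it up by the two side faces of the head and lined the tube up over the stub with the wrist camera. I pushed it down until it stopped on the shoulder. That took roughly 4 N at the button and 11 N at the shoulder.
- **Turn:** I turned it about 35° onto the button's direction. The button's side force then dropped to near zero, and turning was lightly blocked both ways, which means the button is caught in the hole.
- **Play:** The free turning measured about ±5.5° at the wrist against the stated ±4°. Part of that is probably give in the arm and grip.
- **Last checks:** After release the head top measured 125.4 mm high, against 125 mm expected. The lens points to -58°; I had measured the button at about -59°.
- **Surroundings:** In the last scene picture the pots, jar, cup and scraper look to be where they were. I judged that by eye only.
- **Not confirmed:** I did not see the button clearly in the hole, because the lens covers it; only a faint spot shows through the glass. I did not try lifting the magnifier to test the lock.

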